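# Clamp a picture frame in the framing jig

## Task

At the art-show check-in table a small picture frame lies face down, loose and a little crooked, on the framing jig. Slide it gently home until it is flush against both wooden fences in their corner, then push the toggle clamp's handle down until it has snapped past its dead point, and let go: the clamp's pad must hold the frame there by itself. Do not shove the frame or force the handle once it is at its stop, and leave everything else on the table alone.

Things in the scene. Friction and masses are not known exactly. Their poses are not given: they have to be found in the camera images.
- jig: Framing jig fixed on the table: plywood base 150 (x) by 320 (y) mm, 15 mm thick. Origin on the table surface under the base, which spans x -75..75 and y -130..190 mm in the jig's own axes (z up). The frame lies on its -y part; the steel toggle clamp stands on the +y part at jig x = 15 mm. The fences are described at jig_corner.
- jig_corner (a point): Where the inner faces of the two fences meet, at the height of the frame's top (jig x 55, y 30, z 33 mm); axes as the jig's. Far fence: wooden bar along y from here to y -120 mm, its face looks to -x. Left fence: bar along x from here to x -60 mm, its face looks to -y. Both are 15 mm wide, their tops 30 mm above the table. A frame that is home has its frame_corner here.
- frame_mid (a point): Centre of the loose wooden picture frame, 80 (its x) by 110 (its y) by 18 mm thick, 0.18 to 0.31 kg, lying flat on the base (centre 24 mm, top 33 mm above the table). At the start it is crooked by up to 0.2 rad to the jig and lies about 3 to 40 mm short of each fence: it has to go to jig +x and +y. Home, its centre is at jig x 15, y -25 mm. It slides with 1 to 3 N.
- frame_corner (a point): Top corner of the frame at its own +x, +y, that belongs in the fences' corner; axes as the frame's.
- handle_pivot (a point): Axis of the handle's hinge: jig x 15, y 134, z 67 mm; axes as the jig's, the hinge runs along x. The handle swings in the jig's y-z plane on the jig's +y side, rising 0.9 to 1.5 rad above level at the start. It is worn: it has up to 0.35 rad of free play before it takes the crank along, and its angle on the crank differs each time; pushed down it swings the hold-down arm over the frame.
- grip (a point): Point on the middle line of the handle's round black grip, 110 mm from the hinge axis; the grip is 20 mm thick and spans 75 to 140 mm from the axis. Resistance here: under 2 N until the pad meets the frame, then up to 6 to 9 N, then falling away at the dead point, 1.0 to 1.4 rad below the start; just past it the crank snaps to a inner stop 0.07 rad beyond. Let go too early, it springs back.
- clamp_pad: The clamp's round rubber pad, 20 mm wide, on a sprung spindle at the end of the hold-down arm; origin at the middle of its underside. Closed it presses 30 to 50 N on the frame's edge bar next to the left fence. With the clamp open it is up in the air, about 79 mm above the table, over the left fence and the frame's edge.
- tape_dispenser: Bystander: black desk tape dispenser, 55 by 150 mm, 77 mm high, standing beyond the jig's far fence; origin under its middle.
- stapler: Bystander: black stapler, 145 mm long, 37 mm high, lying beyond the clamp; origin under its middle.
- rubber_stamp: Bystander: rubber stamp with a turned wooden handle, 24 by 46 mm, 62 mm high, on the robot's side of the clamp; origin under its middle.
- hanger_plate: Bystander: brass hanger plate 16 by 44 by 4 mm lying on the jig's base beside the clamp; origin under its middle.
- crayon_tin: Bystander: steel tin of crayons, 72 mm wide, 101 mm high; origin under its middle.
- drink_cup: Bystander: plastic cup 84 mm wide at the rim, 120 mm high; origin under its middle.
- spare_frame: Bystander: finished dark frame 150 by 120 by 18 mm lying on the table; origin under its middle.
Not all that is in view belongs to the job. Of the things like the part that bears frame_mid, leave any that is blue; of the rest the smaller one is meant.

How it is judged:
On the way, in this order (a step that is already met when the one before it is completed fails the run):
1. the frame lies flush in the fences' corner while the clamp is still open (horizontal distance between frame_corner and jig_corner below 0.0015 m and angle between the x axis of frame_mid and the x axis of jig, either way round below 0.025 rad and height (world z) of clamp_pad above 0.05 m), for 0.2 s.
2. the clamp's pad holds the frame with nobody touching the handle (contact force between clamp_pad and frame above 15 N and contact force between the fingers and anything else below 0.2 N), for 0.3 s.
At the end, for the whole second after the job is handed in: The frame's corner is within 1.5 mm of the fences' corner, the frame square to the jig within 0.025 rad, flat and at rest; the pad presses it with more than 15 N with the handle let go (so the clamp is past its dead point) (horizontal distance between frame_corner and jig_corner below 0.0015 m and angle between the x axis of frame_mid and the x axis of jig, either way round below 0.025 rad and angle between frame_mid's own z axis and vertical below 0.05 rad and contact force between clamp_pad and frame above 15 N and linear speed of frame below 0.01 m/s); the robot touches nothing.
It fails at once if the frame is shoved with more than 20 N (contact force between the fingers and frame above 20 N).
It fails at once if the handle is forced with more than 20 N (contact force between the fingers and clamp_crank above 20 N).
It fails at once if a bystander is moved by more than 15 mm (distance of any of tape_dispenser, stapler, rubber_stamp, hanger_plate, crayon_tin, drink_cup, spare_frame from where it was at the start of the episode above 0.015 m).
It also fails if it takes over 72 s, if anything falls off the work surface, if the arm or the gripper's body presses on something with over 40 N, if the wrist force passes 120 N, or if a joint passes its speed limit or range.

## Robot

A 7-joint arm with a two-finger parallel gripper is mounted at the origin on the work surface. World frame = base frame: x ahead of the robot, y to its left, z up, the work surface at z = 0. Lengths are in m, angles in rad, forces in N, time in s.
With the tool pointing down it reaches from about 0.4 to 0.9 m from the base axis. Payload 5.6 kg.
Tool frame: the origin (TCP) lies midway between the tips of the shut fingers; the grasp point (between the pads) lies 19 mm behind it; z points along the fingers, y is the line along which they close (so a half turn about z gives the same grasp; the last joint's range is limited). The gripper opens to 92 mm and grips with 3 to 60 N. Pads are 20 mm wide; open, the fingers measure 128 mm over their backs; the gripper's body (75 mm by 189 mm) begins 69 mm behind the grasp point.
Start: joints at [1.063, 0.468, -0.012, 1.603, 0.006, 1.071, -0.056], TCP at [0.291, -0.581, 0.215] pointing down, gripper open.
Joint ranges: [-2.53, 2.53], [-0.31, 2.02], [-1.57, 1.55], [0.28, 2.44], [-1.29, 4.43], [0.15, 1.84], [-2.92, 2.92]. Speed limits (rad/s): [2.57, 2.57, 3.14, 3.14, 3.14, 3.14, 3.14].

## Interface

Orientations are given as a 3x3 rotation matrix whose columns are the frame's x, y, z axes.
In Python, from station import env, effector, solver, viewer, workorder, search_frame, tip_of gives the robot as it stands. Calls block until the motion is done:
- env.reach(position, orientation): joint-space move of the TCP to a pose.
- env.movel(position, frame=None, rate=0.15): straight line of the TCP; frame=None keeps the orientation; rate is the mean speed in m/s.
- env.goto_joints(angles): joint-space move.
- effector.release() and effector.grasp(squeeze=None): open the fingers fully, or close them until they stop; squeeze is the grip in N (None keeps the last).
- env.pause(seconds).
- solver.inverse_kinematics(position, orientation): joint angles nearest the present ones, or None.
- env.sense(): the state.
- viewer.read_camera(name): name is "scene" or "top" or "wrist"; returns (picture, depth): 420x560x3 uint8, red, green, blue; 420x560 float32, m along the optical axis (not along the pixel's ray), 0 where there is no reading.
- viewer.camera_info(name): a dict with "intrinsics" (3x3 intrinsics, pixels), "eye" and "rotation" of the camera in the world; the wrist camera has in their place "T_tool_cam" (4x4, takes a point from camera to tool coordinates, whose origin is the TCP and whose axes are the flange's). Camera axes: x right, y up, looking along -z (the intrinsics and any distortion apply to the point x, -y, -z); pixel columns grow to the right and rows downward; lengths in m; the calibration is good to about 2 mm. A picture is of the moment at which its call begins: read the wrist's pose just before it. camera_info takes no time and is no camera call.
A pose or a line that the arm cannot do raises env.PlanningError and nothing moves.
- workorder.finish_job(): hands the job in; it is judged then, once.
Trained networks look in the newest picture that a camera, given by its name, has taken for a name from the list of things; names that differ only in an ending like _2 or _b are one class to them, and where a whole thing is asked for, a point or a joint stands for the part that bears it (a point fixed in the world has none). Each returns a list of dicts, best first, with "score" (0 to 1); they miss things now and then, are a little off and sometimes report something else, mostly with a low value. They report only what shows in the picture. A call takes as long as a camera call. They do not tell look-alikes from the thing itself.
- search_frame(camera, name): "at" ([x, y, z] in m, in world coordinates, good to about 4 mm: the middle of the surface that is visible of it).
- tip_of(camera, name): "at" ([x, y, z] in m, in world coordinates, good to about 4 mm: a listed point, or the origin of a listed thing).
The state is a dict: "t": time; "joint_positions": joint angles; "joint_velocities": joint speeds; "tau": joint torques, N m; "ee_pos": TCP position; "tcp_rot": TCP orientation; "wrist_force": force on the tool from outside, world axes, zero at the start; "moment": the same for the moment, N m; "gripper_width": finger opening in m; "grasp_force": force on a finger pad.
Only numpy, scipy, OpenCV 4.12 (cv2) and the standard library are available. Lean on these libraries where they do the work, as an engineer would, in place of code of your own. Each camera call takes 0.05 s, during which the arm holds its last target. There are 200 camera calls.

## Working session

There is one attempt and no reset: what is moved stays moved. The work goes in short steps, each a Python script; the robot and the scene stay as the last script left them, time stands still between calls to the robot, and variables do not carry over. Pictures are saved under pics/ and viewed, at most 10 in all, crops included, and the job is handed in when it is done.

```bash
ls; mkdir -p pics
cat > h.py <<'E'
import numpy as np, cv2
from station import env, effector, solver, viewer, workorder, search_frame, tip_of
def cloud(cam, depth):
    i=viewer.camera_info(cam); K=np.array(i["intrinsics"])
    v,u=np.mgrid[:depth.shape[0],:depth.shape[1]]
    p=np.stack([(u-K[0,2])/K[0,0]*depth,-(v-K[1,2])/K[1,1]*depth,-depth],-1)
    if "eye" in i: return p@np.array(i["rotation"]).T+np.array(i["eye"])
    T=np.array(i["T_tool_cam"]); s=env.sense()
    return (p@T[:3,:3].T+T[:3,3])@np.array(s["tcp_rot"]).T+np.array(s["ee_pos"])
E
python3 - <<'E'
from h import *
np.set_printoptions(precision=4,suppress=True)
print({c:viewer.camera_info(c) for c in("scene","top","wrist")})
for c in("scene","top"):
    p,d=viewer.read_camera(c); cv2.imwrite(f"pics/{c}0.png",p[...,::-1]); np.savez(f"{c}0.npz",p=p,d=d)
    for n in["jig","jig_corner","frame_mid","frame_corner","handle_pivot","grip","clamp_pad","rubber_stamp","stapler","tape_dispenser","hanger_plate","crayon_tin","drink_cup","spare_frame"]:
        print(c,n,[(np.round(r["at"],3).tolist(),round(r["score"],2)) for r in tip_of(c,n)[:3]])
print(env.sense()["t"])
E
```

```text
pics
{'scene': {'intrinsics': array([[508.0015,   0.    , 278.8038],
       [  0.    , 508.0015, 208.8851],
       [  0.    ,   0.    ,   1.    ]]), 'eye': array([1.2545, 0.8572, 0.855 ]), 'rotation': array([[-0.7681, -0.3571,  0.5316],
       [ 0.6399, -0.3956,  0.6588],
       [-0.025 ,  0.8462,  0.5323]])}, 'top': {'intrinsics': array([[432.5851,   0.    , 278.5998],
       [  0.    , 432.5851, 210.7209],
       [  0.    ,   0.    ,   1.    ]]), 'eye': array([ 0.3781, -0.0639,  1.5058]), 'rotation': array([[ 0.0248,  0.995 , -0.0963],
       [-0.9997,  0.0251,  0.0015],
       [ 0.0039,  0.0963,  0.9953]])}, 'wrist': {'intrinsics': array([[320.697 ,   0.    , 277.1029],
       [  0.    , 320.697 , 212.1801],
       [  0.    ,   0.    ,   1.    ]]), 'T_tool_cam': array([[ 0.0001,  0.9657,  0.2595,  0.0733],
       [ 1.    , -0.0001, -0.    , -0.0003],
       [ 0.    ,  0.2595, -0.9657, -0.1705],
       [ 0.    ,  0.    ,  0.    ,  1.    ]])}}
scene jig [([0.558, -0.116, -0.0], 0.64)]
scene jig_corner [([0.599, -0.074, 0.038], 0.78), ([0.568, -0.091, 0.084], 0.58), ([0.468, -0.002, 
[... 943 characters left out ...]
0.011], 0.69), ([0.309, -0.212, 0.012], 0.64), ([0.56, -0.164, 0.02], 0.62)]
top frame_corner [([0.591, -0.104, 0.035], 0.83), ([0.224, -0.238, 0.026], 0.65)]
top handle_pivot [([0.532, 0.014, 0.07], 0.69), ([0.558, -0.118, 0.005], 0.24), ([0.564, -0.095, 0.077], 0.22)]
top grip [([0.524, 0.048, 0.168], 0.68)]
top clamp_pad [([0.564, -0.093, 0.078], 0.38)]
top rubber_stamp []
top stapler [([0.651, 0.08, 0.002], 0.77)]
top tape_dispenser [([0.714, -0.124, 0.006], 0.83)]
top hanger_plate [([0.472, -0.003, 0.015], 0.51)]
top crayon_tin [([0.677, 0.408, 0.001], 0.73), ([0.6, -0.072, 0.032], 0.73)]
top drink_cup [([0.417, -0.522, -0.0], 0.85)]
top spare_frame [([0.665, -0.445, -0.002], 0.84)]
1.5
```

View picture.

Run:
```python
import cv2
a=cv2.imread("pics/top0.png"); b=cv2.imread("pics/scene0.png")
c=cv2.resize(a[80:330,150:483],(800,600),interpolation=cv2.INTER_CUBIC); cv2.imwrite("pics/topc.png",c)
```

```text
(no output)
```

View pics/topc.png

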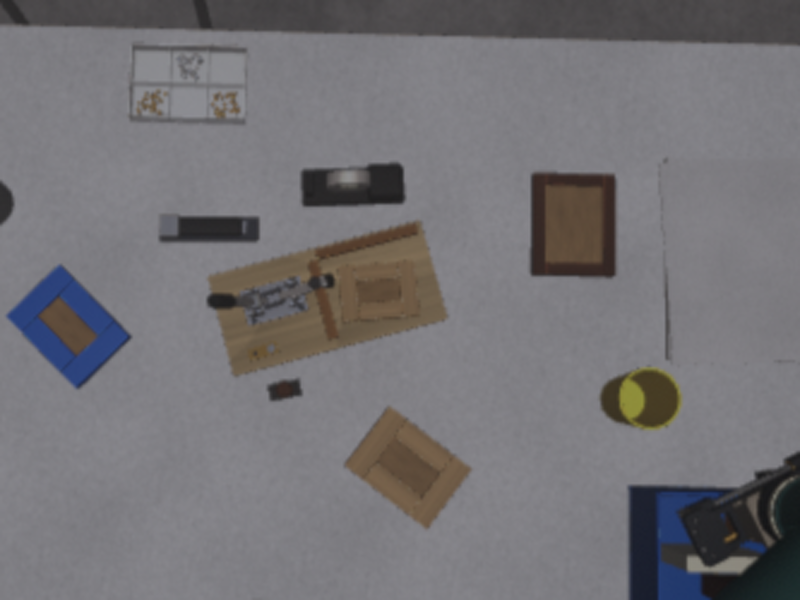

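View pics/scene0.png

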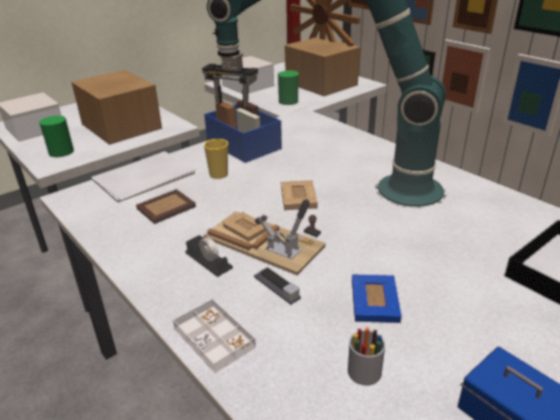

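Candidates for frame_mid (pixels in the top crop): the blue frame at (70,325), which is excluded. The other two are a larger wooden frame loose on the table at (408,467) and a smaller wooden frame on the jig at (378,290). The one on the jig is meant: it isn't blue and it's the smaller of the two. The enlarged crop confirms this. The handle's black grip is at (220,300) and the pad is at (322,282). Next I'll take a close look with the wrist camera.

```bash
cat >> h.py <<'E'
YAW,ORG=0.30,np.array([0.558,-0.117])
def jw(x,y,z,mm=True):
    c,s=np.cos(YAW),np.sin(YAW); x,y,z=x/1e3,y/1e3,z/1e3
    return np.array([ORG[0]+c*x-s*y,ORG[1]+s*x+c*y,z])
def wj(p):
    c,s=np.cos(YAW),np.sin(YAW); d=np.asarray(p)[...,:2]-ORG
    return np.stack([c*d[...,0]+s*d[...,1],-s*d[...,0]+c*d[...,1],np.asarray(p)[...,2]],-1)*1e3
def rot(phi=0.,sgn=-1):   # tool x = sgn*jig y when phi=0, z = down tilted by phi to jig +y
    c,s=np.cos(YAW),np.sin(YAW); J=np.array([[c,-s,0],[s,c,0],[0,0,1.]])
    z=np.array([0,np.sin(phi),-np.cos(phi)]); x=sgn*np.array([0,np.cos(phi),np.sin(phi)])
    return J@np.stack([x,np.cross(z,x),z],1)
E
python3 - <<'E'
from h import *
np.set_printoptions(precision=4,suppress=True)
s=env.sense();print(s["tcp_rot"])
for g in(-1,1):
    for p,f in((jw(0,-20,250),0),(jw(-60,-40,22),0),(jw(15,170,170),.6),(jw(15,235,60),0)):
        print(g,solver.inverse_kinematics(p,rot(f,g)))
env.reach(jw(0,-20,250),rot())
p,d=viewer.read_camera("wrist");P=cloud("wrist",d)
cv2.imwrite("pics/w0.png",p[...,::-1]); np.savez("w0.npz",p=p,d=d,P=P)
for n in["jig","jig_corner","frame_mid","frame_corner","handle_pivot","grip","clamp_pad"]:
    print(n,[(np.round(r["at"],4).tolist(),round(r["score"],2)) for r in tip_of("wrist",n)[:3]])
m=(P[...,2]>.008)&(P[...,2]<.05)&(np.hypot(P[...,0]-.555,P[...,1]+.12)<.21)&(d>0)
m=cv2.morphologyEx(m.astype(np.uint8),cv2.MORPH_OPEN,np.ones((3,3)))
n,l,st,_=cv2.connectedComponentsWithStats(m);k=1+st[1:,4].argmax()
r=cv2.minAreaRect((P[l==k][:,:2]*1e3).astype(np.float32));print(r,st[k])
z=P[...,2]*1e3;v=cv2.applyColorMap(np.clip((z-5)*6,0,255).astype(np.uint8),cv2.COLORMAP_JET);cv2.imwrite("pics/w0z.png",v)
print(env.sense()["t"],env.sense()["wrist_force"])
E
```

```text
[[ 0.8939  0.4482 -0.    ]
 [ 0.4482 -0.8939 -0.    ]
 [-0.      0.     -1.    ]]
-1 [ 0.1457  0.3142  0.0416  1.7444 -0.0145  1.0833 -2.6495]
-1 [ 0.12    0.5681  0.1803  2.0008 -0.1751  0.5871 -2.423 ]
-1 [ 0.1636  0.4908 -0.0022  1.832  -0.5772  1.1805 -2.3566]
-1 [-1.1044  0.7643  1.113   2.0893 -0.9173  0.8977 -2.2909]
1 [ 0.5857  0.3711 -0.517   1.7146  0.2016  1.109   0.3076]
1 [ 0.5938  0.6132 -0.417   1.9687  0.4008  0.6402  0.2186]
1 [ 0.7276  0.6359 -0.7687  1.7935 -0.1594  1.0713  0.4126]
1 [ 0.1995  0.5569 -0.6014  2.0097  0.4737  0.7148 -0.3973]
jig [([0.6017, -0.0771, 0.0358], 0.4)]
jig_corner [([0.605, -0.0754, 0.0299], 0.89), ([0.4682, -0.0042, 0.0132], 0.6)]
frame_mid [([0.3066, -0.2133, 0.0102], 0.95), ([0.5562, -0.1661, 0.0214], 0.62)]
frame_corner [([0.5915, -0.1047, 0.0341], 0.93)]
handle_pivot [([0.5302, 0.0106, 0.0628], 0.8)]
grip [([0.5247, 0.0473, 0.1725], 0.79)]
clamp_pad []
((549.5689086914062, -95.11463928222656), (150.1559600830078, 311.6205139160156), 16.41657257080078) [  217    92   126   230 24751]
4.1167 [-0.3827 -0.3486 -0.2008]
```

View pics/w0.png

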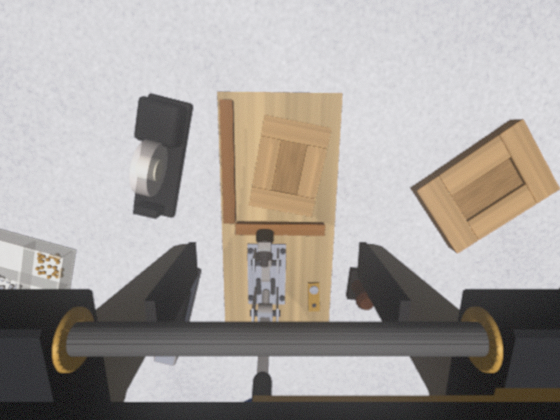

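View pics/w0z.png

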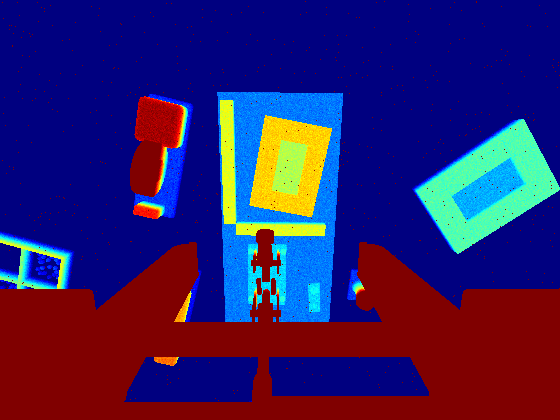

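The wrist view shows the frame on the jig at about (290,165), crooked. The far fence is at (228,160), the left fence at (280,228), the pad at (264,237) and the brass plate at (314,295). I'll compute precise poses from the depth.

```bash
cat >> h.py <<'E'
YAW=np.deg2rad(16.4166)
def edges(P):
    """residual jig x/y offsets + frame rect in jig mm, from a wrist cloud"""
    q=wj(P); z=cv2.medianBlur(q[...,2].astype(np.float32),5)
    base=(z>11)&(z<20)
    b=q[base&(abs(q[...,0])<90)&(q[...,1]>-150)&(q[...,1]<10)]
    out={"base_x":np.percentile(b[:,0],[.3,99.7]),"base_ymin":np.percentile(b[:,1],.3)}
    top=(z>25)&(z<36)&(abs(q[...,0])<80)&(q[...,1]>-140)&(q[...,1]<50)
    t=q[top]
    f=t[(t[:,0]>52)&(t[:,1]<-100)]; out["far_face_x"]=np.percentile(f[:,0],[1,99]) if len(f) else None
    f=t[(t[:,0]<-35)&(t[:,1]>20)]; out["left_y"]=np.percentile(f[:,1],[1,99]) if len(f) else None
    m=(z>31.5)&(z<36)&(abs(q[...,0])<80)&(q[...,1]>-140)&(q[...,1]<50)
    m=cv2.morphologyEx(m.astype(np.uint8),cv2.MORPH_OPEN,np.ones((5,5)))
    n,l,st,_=cv2.connectedComponentsWithStats(m);k=1+st[1:,4].argmax()
    out["frame"]=cv2.minAreaRect(q[l==k][:,:2].astype(np.float32))
    return out
E
python3 - <<'E'
from h import *
P=np.load("w0.npz")["P"]
for k,v in edges(P).items(): print(k,v)
q=wj(P)
a=q[(q[...,2]>60)&(abs(q[...,0]-15)<25)&(q[...,1]<110)]
for y in range(-20,110,10):
    c=a[(a[:,1]>=y)&(a[:,1]<y+10)]
    if len(c): print(y,len(c),c[:,0].min(),c[:,0].max(),c[:,2].max())
for n,p in dict(corner=(.6035,-.0745,.033),pivot=(.531,.0125,.067),grip=(.525,.0475,.170)).items(): print(n,wj(np.array(p)))
E
```

```text
base_x [-76.47162541  72.90676797]
base_ymin -132.1082001634183
far_face_x [53.25907258 67.78881247]
left_y [27.46510506 41.55801261]
frame ((-13.755033493041992, -44.57697296142578), (110.02113342285156, 79.97157287597656), 79.86640930175781)
10 79 4.168625009245672 21.81805375817688 92.53638678401147
20 177 4.017864117943692 23.117536063409652 98.34377947333064
30 176 4.055531398511642 21.684264318700034 106.97177993595639
40 116 4.789456757293849 22.14939389200708 108.4153129344391
50 14 8.938647784475451 17.49954872892753 105.69188584963105
60 9 6.347979722134923 8.88385941219554 68.7385254881147
80 71 1.3515893186068078 23.429093184648234 64.69899393243297
90 27 2.539770700176039 24.802985114028825 63.15880399085605
corner [55.65638578 27.90818378 33.        ]
pivot [ 10.69994237 131.85128453  67.        ]
grip [ 14.83622793 167.12012548 170.        ]
```

```bash
cat >> h.py <<'E'
ORG=ORG+np.array([[np.cos(YAW),-np.sin(YAW)],[np.sin(YAW),np.cos(YAW)]])@np.array([-.0018,-.0024])
def fj():
    c,s=np.cos(YAW),np.sin(YAW); f=np.array(env.sense()["wrist_force"])
    return np.array([c*f[0]+s*f[1],-s*f[0]+c*f[1],f[2]])
def push(a,d,dist,fmax,step=0.5,rate=.02,expect=None):
    """creep from jig point a (mm) along axis d (0=x,1=y) until the reaction passes fmax (N); coarse before 'expect'"""
    f0=fj();p=np.array(a,float);end=p[d]+dist;log=[]
    while p[d]<end:
        p[d]+= 3*step if expect is not None and p[d]<expect-4 else step
        env.movel(jw(*p),rate=rate); f=-(fj()-f0)[d]; log.append((round(p[d],1),round(f,1)))
        if f>fmax: break
    print(log[::3],log[-4:],"tcp",wj(env.sense()["ee_pos"]).round(1),"t",env.sense()["t"]); return p
E
python3 - <<'E'
from h import *
effector.grasp(5)
env.reach(jw(-95,-50,120),rot())
env.movel(jw(-95,-50,22),rate=.2); env.pause(.2)
env.movel(jw(-80,-50,22),rate=.1); env.pause(.2)
p=push((-80,-50,22),0,42,5.5,expect=-43)
E
```

```text
[(np.float64(-78.5), np.float64(-0.6)), (np.float64(-74.0), np.float64(-0.1)), (np.float64(-69.5), np.float64(-0.5)), (np.float64(-65.0), np.float64(0.2)), (np.float64(-60.5), np.float64(1.0)), (np.float64(-56.0), np.float64(-0.6)), (np.float64(-51.5), np.float64(0.1)), (np.float64(-47.0), np.float64(0.4)), (np.float64(-45.5), np.float64(1.2)), (np.float64(-44.0), np.float64(0.2)), (np.float64(-42.5), np.float64(1.3)), (np.float64(-41.0), np.float64(2.4)), (np.float64(-39.5), np.float64(1.6)), (np.float64(-38.0), np.float64(3.8))] [(np.float64(-39.5), np.float64(1.6)), (np.float64(-39.0), np.float64(2.6)), (np.float64(-38.5), np.float64(3.1)), (np.float64(-38.0), np.float64(3.8))] tcp [-38.2 -50.1  22. ] t 17.5
```

Run:
```python
from h import *
env.movel(jw(-55,-50,22),rate=.15); env.movel(jw(-45,-125,22),rate=.2); env.movel(jw(20,-125,22),rate=.2); env.pause(.2)
env.movel(jw(20,-115,22),rate=.1); env.pause(.2)
push((20,-115,22),1,32,6,rate=.025,expect=-90)
```

```text
[(np.float64(-113.5), np.float64(-0.9)), (np.float64(-109.0), np.float64(0.2)), (np.float64(-104.5), np.float64(-0.3)), (np.float64(-100.0), np.float64(-0.4)), (np.float64(-95.5), np.float64(0.3)), (np.float64(-93.0), np.float64(1.0)), (np.float64(-91.5), np.float64(1.1)), (np.float64(-90.0), np.float64(5.0)), (np.float64(-88.5), np.float64(6.5))] [(np.float64(-90.0), np.float64(5.0)), (np.float64(-89.5), np.float64(4.9)), (np.float64(-89.0), np.float64(5.2)), (np.float64(-88.5), np.float64(6.5))] tcp [ 19.3 -90.7  22.1] t 25.6667
```

Run:
```python
from h import *
env.movel(jw(20,-118,22),rate=.15); env.movel(jw(-50,-118,22),rate=.2); env.movel(jw(-58,-35,22),rate=.2); env.pause(.2)
env.movel(jw(-46,-35,22),rate=.08); env.pause(.2)
push((-46,-35,22),0,18,6,step=.7,rate=.03)
```

```text
[(np.float64(-45.3), np.float64(0.1)), (np.float64(-43.2), np.float64(0.8)), (np.float64(-41.1), np.float64(-0.8)), (np.float64(-39.0), np.float64(1.2)), (np.float64(-36.9), np.float64(5.1))] [(np.float64(-38.3), np.float64(2.8)), (np.float64(-37.6), np.float64(3.8)), (np.float64(-36.9), np.float64(5.1)), (np.float64(-36.2), np.float64(7.2))] tcp [-38.1 -35.   21.9] t 31.2833
```

Run:
```python
from h import *
env.movel(jw(-55,-35,22),rate=.15); env.movel(jw(-55,-35,120),rate=.3); env.reach(jw(0,-30,250),rot()); env.pause(.1)
p,d=viewer.read_camera("wrist");P=cloud("wrist",d);np.savez("w1.npz",p=p,d=d,P=P);cv2.imwrite("pics/w1.png",p[60:280,150:400,::-1].repeat(2,0).repeat(2,1))
for k,v in edges(P).items(): print(k,v)
print(env.sense()["t"],fj())
```

```text
base_x [-74.47734726  74.7750683 ]
base_ymin -129.29414169025995
far_face_x [55.06528922 69.86587314]
left_y [29.70603528 43.86843296]
frame ((15.583877563476562, -35.53174591064453), (134.74229431152344, 82.05642700195312), 89.22222137451172)
32.8 [-0.54233954 -0.02153428 -0.38197253]
```

View pics/w1.png

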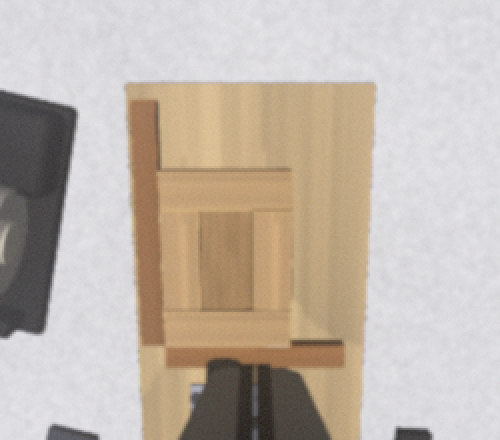

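The crop shows the frame flush against the far fence at (158,250) and the left fence at (230,348). I'll check the edges numerically, then press the handle.

```bash
cat > p.py <<'E'
from h import *
q=wj(np.load("w1.npz")["P"]); z=q[...,2]; t=q[(z>28)&(z<37)]
for y in(-70,-50,-30,-10,5):
    s=t[(abs(t[:,1]-y)<5)&(abs(t[:,0])<52)]; print("xmin at y",y,np.percentile(s[:,0],.5).round(1))
for x in(-15,0,15,30,45):
    s=t[(abs(t[:,0]-x)<4)&(t[:,1]<0)]; print("ymin at x",x,np.percentile(s[:,1],.5).round(1))
q=wj(np.load("w0.npz")["P"]); g=q[(abs(q[...,0]-15)<14)&(q[...,1]>125)&(q[...,1]<260)&(q[...,2]>75)&(q[...,2]<215)]
print("handle w0",len(g),g.min(0) if len(g) else "",g.max(0) if len(g) else "")
for c in("scene","top"):
    a=np.load(f"{c}0.npz"); q=wj(cloud(c,a["d"])); g=q[(abs(q[...,0]-15)<16)&(q[...,1]>125)&(q[...,1]<280)&(q[...,2]>85)&(q[...,2]<230)]
    r=np.hypot(g[:,1]-134,g[:,2]-67); th=np.arctan2(g[:,2]-67,g[:,1]-134); k=(r>78)&(r<140)
    print(c,k.sum(),np.percentile(th[k],[2,50,98]),r.max(),np.percentile(g[k][:,0],[2,50,98]))
E
python3 p.py
```

```text
xmin at y -70 -24.4
xmin at y -50 -24.7
xmin at y -30 -23.8
xmin at y -10 -24.0
xmin at y 5 -24.3
ymin at x -15 -80.1
ymin at x 0 -80.1
ymin at x 15 -80.1
ymin at x 30 -80.2
ymin at x 45 -80.1
handle w0 774 [  1.31062034 125.01545491  75.06018313] [ 28.28678881 166.69008688 168.20163007]
scene 144 [1.14249915 1.20941974 1.31365052] 142.5502606611636 [12.87332963 23.21650659 27.639746  ]
top 68 [1.17403768 1.27188048 1.32809594] 142.99804236383196 [ 6.00137423 13.86010666 23.53188829]
```

```bash
cat >> h.py <<'E'
def phi_of(th): return float(np.clip(.5*th,0,.6))
def tcp_h(th,gap=0.,r=110.):
    ph=phi_of(th); n=np.array([np.sin(th),-np.cos(th)]); u=np.array([np.cos(th),np.sin(th)])
    p=np.array([134,67.])+r*u-n*(10+10*abs(np.sin(th-ph))+gap)
    return jw(15,*p),ph
E
python3 - <<'E'
from h import *
np.set_printoptions(precision=2,suppress=True)
for g in(-1,1):
    for th in(1.24,.6,0,-.25):
        p,ph=tcp_h(th,20 if th>1.2 else 0); print(g,th,wj(p),solver.inverse_kinematics(p,rot(ph,g)))
print(env.sense()["joint_positions"])
E
```

```text
-1 1.24 [ 15.   135.71 182.72] [ 0.27  0.5  -0.06  1.78 -0.52  1.22 -2.38]
-1 0.6 [ 15.   217.47 139.8 ] [ 0.02  0.4  -0.1   1.95 -0.33  0.89 -2.71]
-1 0 [ 15. 244.  77.] [-0.65  0.46  0.44  2.05 -0.3   0.69 -2.87]
-1 -0.25 [ 15.   243.67  51.87] [-0.65  0.51  0.43  2.06 -0.35  0.64 -2.83]
1 1.24 [ 15.   135.71 182.72] [ 0.65  0.58 -0.59  1.75 -0.26  1.15  0.53]
1 0.6 [ 15.   217.47 139.8 ] [ 0.47  0.49 -0.67  1.92  0.    0.86  0.14]
1 0 [ 15. 244.  77.] [ 0.25  0.55 -0.68  2.    0.5   0.76 -0.44]
1 -0.25 [ 15.   243.67  51.87] [ 0.27  0.61 -0.71  2.01  0.59  0.74 -0.52]
[ 0.14  0.32  0.08  1.74 -0.03  1.09 -2.63]
```

```bash
cat > hp.py <<'E'
from h import *
env.reach(jw(15,60,300),rot(.6,1))
p,ph=tcp_h(1.24,20); env.movel(p,rot(ph,1),rate=.2); env.pause(.2)
f0=fj(); peak=0; log=[]; th=1.30; extra=0
while th>-.35:
    th-=.05 if peak<2.5 else .03
    p,ph=tcp_h(th); env.movel(p,rot(ph,1),rate=.05)
    F=-(fj()-f0); f=F[1]*np.sin(th)-F[2]*np.cos(th); peak=max(peak,f); log.append((round(float(th),2),round(float(f),1)))
    if np.linalg.norm(F)>13: print("hard stop"); break
    if extra or (peak>4.5 and f<1.5):
        extra+=1
        if extra>3 or f>5: break
print(log,env.sense()["t"])
p,ph=tcp_h(th,30); env.movel(p,rate=.15); env.pause(.2)
print(fj()-f0,env.sense()["t"],wj(env.sense()["ee_pos"]))
p,d=viewer.read_camera("scene"); np.savez("scene1.npz",p=p,d=d)
cv2.imwrite("pics/s1.png",cv2.resize(p[180:290,190:350,::-1],(800,550),interpolation=cv2.INTER_CUBIC))
for n in("clamp_pad","grip"): print(n,[(wj(np.array(r["at"])).round(0).tolist(),round(r["score"],2)) for r in tip_of("scene",n)[:3]])
E
python3 hp.py
```

```text
[(1.25, 0.3), (1.2, -0.8), (1.15, -0.8), (1.1, 0.1), (1.05, -0.3), (1.0, -0.2), (0.95, -0.6), (0.9, -0.8), (0.85, 0.0), (0.8, -1.0), (0.75, -0.3), (0.7, 0.6), (0.65, -0.2), (0.6, -0.4), (0.55, -1.1), (0.5, -1.1), (0.45, -1.2), (0.4, -0.9), (0.35, 0.5), (0.3, 0.1), (0.25, 2.9), (0.22, 4.2), (0.19, 5.4), (0.16, 5.9), (0.13, 6.5), (0.1, 6.1), (0.07, 6.9), (0.04, 5.9), (0.01, 4.0), (-0.02, 1.5), (-0.05, -0.4), (-0.08, -0.9), (-0.11, 1.1), (-0.14, 8.2)] 45.275
[-0.53004273 -0.11467715 -0.60291244] 45.825 [ 14.37242459 248.46867871  91.74597878]
clamp_pad [([17.0, 13.0, 33.0], 0.55)]
grip [([15.0, 243.0, 54.0], 0.88)]
```

View pics/s1.png

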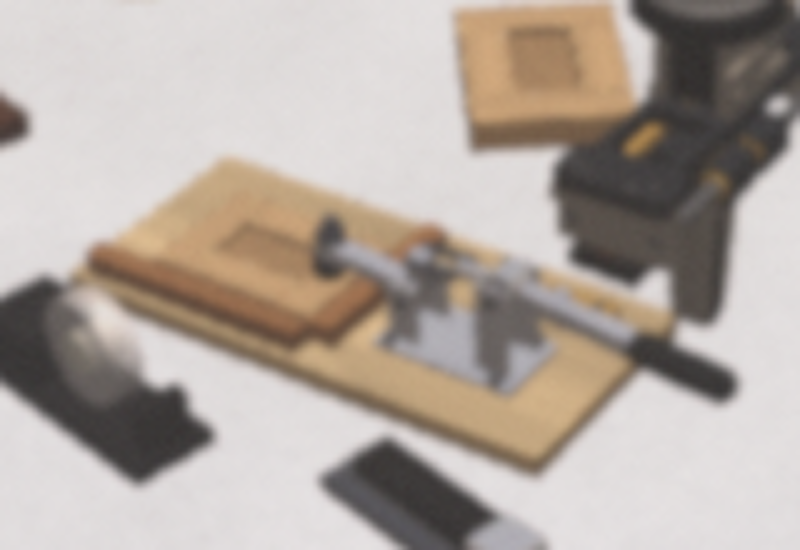

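The picture shows the pad down on the frame at (325,250), the handle staying level at (690,365) after release, and the frame still flush in the corner. The force rose to about 7 N, fell to about 0 past the dead point, and the stop was felt at 8 N.

Run:
```python
from h import *
p=np.array(env.sense()["ee_pos"]); env.movel(p+[0,0,.1],rate=.15); env.pause(.4)
print(workorder.finish_job())
```

```text
the job is handed in; nothing more can be done
None
```

The job is handed in; no verdict came back. Before closing the clamp I measured the frame square and flush against both fences. The clamp then snapped past its dead point, and with the handle released its pad stayed down on the frame. I did not re-measure the frame after clamping, but it still looked flush in the last picture.

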